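Raise the stimulator's guard arm and press start

ROBOT

A 7-joint arm with a two-finger parallel gripper is mounted at the origin on the work surface. World frame = base frame: x ahead of the robot, y to its left, z up, the work surface at z = 0. Lengths are in m, angles in rad, forces in N, time in s.
With the tool pointing down it reaches from about 0.35 to 0.9 m from the base axis. Payload 8.1 kg.
Tool frame: the origin (TCP) lies on the centre line of the jaws, within the pads' length; the fingertips stand arm.tips_ahead ahead of it and the grasp point (between the pads) lies 8 mm behind it (arm.tips_ahead is the distance from the TCP to the fingertips, in m); z points along the fingers, y is the direction in which the jaws open and shut (so a half turn about z gives the same grasp; the last joint's range is limited). The gripper opens to 92 mm and grips with 3 to 60 N. Pads are 19 mm wide; open, the fingers measure 130 mm over their backs; the gripper's body (75 mm by 190 mm) begins 47 mm behind the grasp point.
Start: joints at [-1.295, 0.434, 0.025, 1.573, -0.012, 1.134, -0.075], TCP at [0.231, 0.581, 0.238] pointing down, gripper open.
Joint ranges: [-2.62, 2.62], [-0.44, 2.09], [-1.27, 1.32], [0.08, 2.57], [-1.32, 4.46], [0.12, 2], [-2.74, 2.74]. Speed limits (rad/s): [2.22, 2.22, 3.01, 3.01, 3.14, 3.14, 3.14].

INTERFACE

Orientations are given as a rotation vector (axis times angle).
In Python, from cell import arm gives the robot as it stands. The module is installed in compiled form; this text tells all that it offers.
- The arm moves only by the tool jog_arm, never from a script. Its argument "moves" is a list of rows, each an object with "twist": the turn, a rotation vector about the tool's x, y, z in units of 10 degrees (1.0 is 10 degrees), a list of three; "xyz": the shift along the tool's x, y, z in units of 60 mm (1.0 is 60 mm), a list of three; "grip": the closure, from -1 (fully open) to 1 (shut). A call has 1 to 5 rows; each row is the pose to reach, as a shift and turn from the pose commanded when the call began, along the tool's axes at that moment; what a row does not reach only later rows make up. A row lasts 1/8 s, in which the tool goes at most 62.5 mm and 10.7 degrees, less where a joint would pass 70% of its speed; a pose out of reach is approached as far as the arm can. A call with a gripper value outside its range is refused whole. The fingers move at their own pace and stop on an object; "force" is the grip in N (left out, the last holds). Time passes only in rows, so rows that repeat a pose let the fingers close. It gives the time, the measured TCP pose, the force and the opening at its end, in the units of the state.
- arm.observe(): the state, without advancing time (a new reading comes with each control period).
- arm.get_image(name): name is "scene" or "top"; returns the picture (420x560x3 uint8, blue, green, red); there is no depth.
- arm.camera_params(name): a dict with "mtx" (3x3 intrinsics, pixels), "T" (4x4, takes a point from camera to world coordinates). Camera axes: x right, y down, z forward; pixel columns grow to the right and rows downward; lengths in m; the calibration is good to about 2 mm. A picture is of the moment at which its call begins. camera_params takes no time and is no camera call.
- arm.sign_off(): hands the job in, once; it reports no verdict.
The state is a dict: "clock": time; "joints": joint angles; "dq": joint speeds; "joint_efforts": joint torques, N m; "position": TCP position; "ee_rot": TCP orientation; "force": force on the tool from outside, world axes, zero at the start; "ft_torque": the same for the moment, N m; "width": opening from 0.0 (shut) to 1.0 (fully open).
Only numpy, scipy, OpenCV 4.12 (cv2) and the standard library are available. Lean on these libraries where they do the work, as an engineer would, in place of code of your own. Each camera call takes 0.05 s, during which the arm holds its last target. There are 200 camera calls.

TASK

Gently push the yellow-and-black counterweighted guard arm of the stimulator console up past its balance point, so that it tips over to its raised stop and stays up by itself; then press the green start button it was guarding all the way down and let go of it. Do not press the green button while the guard is down, and leave the white button alone. Use only the fingertips or the outside of the fingers: do not grip the guard arm, and do not pick up or shift anything else on the bench.

Things in the scene. Friction and masses are not known exactly. Their poses are not given: they have to be found in the camera images.
- console: fixed beige console box, teal panel, 150 (x) x 300 (y) x 45 mm high. Origin: centre of its underside, z up. The guard arm swings in its vertical plane x = 0, hinged near the -y end, reaching towards +y. Two aluminium cheeks (x = -34 to +34 mm over both, y = -125 to -75 mm, tops 140 mm high) carry the hinge.
- guard (a joint): guard arm's hinge (rad): 0 = lowered, arm sloping 25 degrees above level; grows as the tip rises; 1.31 = raised stop, arm 10 degrees beyond upright. Under 2 N at the tip lifts it. Balances at about 0.65: well below that it sinks back, well above that it goes to the raised stop by itself within 3 s. It is damped and does not coast; pushing it to 0.85 or more is sure.
- guard_pivot (a point): hinge axis of the guard, on the console at x = 0, y = -100 mm, 120 mm above the bench; the axis runs along the console's x. Just behind it the arm carries a steel counterweight, 40 mm diameter, 44 mm wide.
- guard_tip (a point): centre of the red ball (32 mm diameter) at the arm's free end, 190 mm from guard_pivot: 200 mm above the bench lowered, 307 mm raised. Between them the arm is a flat bar 36 mm wide, 12 mm thick. Fingers pointing down just beyond the ball, on the side away from the pivot, can push it towards the pivot while rising along its arc.
- start_button (a joint): travel of the green start button (m): 0 = up, 0.006 = fully down, pressed straight down; springs back by itself; about 4 N takes it fully down.
- start_button_top (a point): centre of the top face of the green start button (30 mm diameter), on the console at x = 0, y = +35 mm, below the lowered guard arm.
- marker_button (a joint): travel of the white button (m): 0 = up, 0.006 = fully down. Not to be pressed.
- marker_button_top (a point): centre of the top face of the white button (24 mm diameter), on the console at x = -45, y = +118 mm.
- paste_jar: jar of electrode paste, 64 mm across, 55 mm tall, blue cap; loose bystander, origin at the centre of its underside; leave it alone
- tape_roll: white roll of tape lying flat, 72 mm across, 25 mm tall; loose bystander, origin at the centre of its underside; leave it alone
- swab_cup: clear plastic cup, 70 mm across, 80 mm tall; loose bystander, origin at the centre of its underside; leave it alone
- electrode_case: flat green and white case, 60 x 90 x 22 mm; loose bystander, origin at the centre of its underside; leave it alone
- gel_bottle: bottle of gel, 56 mm across, 150 mm tall; loose bystander, origin at the centre of its underside; leave it alone
- wipes_box: cardboard box, 90 x 120 x 60 mm; loose bystander, origin at the centre of its underside; leave it alone

How it is judged:
By the outcome, as a careful person would: the job done as asked, in the order asked, and still so for the second after the job is handed in, with the robot touching nothing.
It also fails if it takes over 48 s, if anything falls off the work surface, if the arm or the gripper's body presses on something with over 40 N, if the wrist force passes 120 N, or if a joint passes its speed limit or range.

## Working session

There is one attempt and no reset: what is moved stays moved. The work goes in short steps, Python scripts to look and compute and a tool call to move; the robot and the scene stay as the last step left them, time stands still between calls to the robot, and variables do not carry over. Pictures are saved under pics/ and viewed, about 8 in all and at most 12, crops included, and the job is handed in when it is done.

Besides the shell and the picture viewer there is one more tool, called as name(argument=value, ...) on one line, values as JSON. jog_arm: Moves the arm, as the interface text tells. Its arguments: {"type":"object","properties":{"moves":{"type":"array","items":{"type":"object","properties":{"twist":{"type":"array","items":{"type":"number"}},"xyz":{"type":"array","items":{"type":"number"}},"grip":{"type":"number"}}}},"force":{"type":"number"}},"required":["moves"]}

```bash
mkdir -p pics; python3 - <<'E'
from cell import arm
import cv2,numpy as np
for n in("scene","top"):
    cv2.imwrite(f"pics/{n}0.png",arm.get_image(n)); p=arm.camera_params(n); print(n,p["mtx"].tolist(),np.round(p["T"],4).tolist())
s=arm.observe(); print(s,arm.tips_ahead)
E
```

```text
scene [[406.91245054317756, 0.0, 281.52616009431176], [0.0, 406.91245054317756, 203.51464376796844], [0.0, 0.0, 1.0]] [[0.2482, 0.7424, -0.6222, 1.1994], [0.9685, -0.1783, 0.1736, -0.1566], [0.0179, -0.6457, -0.7634, 0.9473], [0.0, 0.0, 0.0, 1.0]]
top [[392.4653368189265, 0.0, 275.86231185225955], [0.0, 392.4653368189265, 211.86252980333975], [0.0, 0.0, 1.0]] [[-0.0174, -0.9853, 0.1702, 0.3413], [-0.9998, 0.0178, 0.0012, 0.0365], [-0.0042, -0.1702, -0.9854, 1.2657], [0.0, 0.0, 0.0, 1.0]]
{'clock': 0.1, 'joints': array([-1.29460821,  0.43515144,  0.02499023,  1.57396872, -0.01161222,
        1.13396871, -0.07510024]), 'dq': array([ 4.86933224e-04, -2.21300214e-03,  5.03753179e-04, -3.37734200e-03,
       -3.04019985e-05,  1.30992472e-03,  1.52205924e-03]), 'joint_efforts': array([ 4.63216013e-03, -6.69115877e+01,  9.89046581e-01, -3.15146685e+01,
       -6.04478270e-02,  3.74202244e-02,  3.79152607e-05]), 'position': array([0.23101992, 0.58029184, 0.23703923]), 'ee_rot': array([-5.91560682e-01, -3.08525580e+00,  2.11129050e-03]), 'force': array([ 0.13968927, -0.35427845,  0.37751419]), 'ft_torque': array([-0.03115249,  0.04496285,  0.02917237]), 'width': 0.9993674664941135} 0.011
```

View pics/scene0.png

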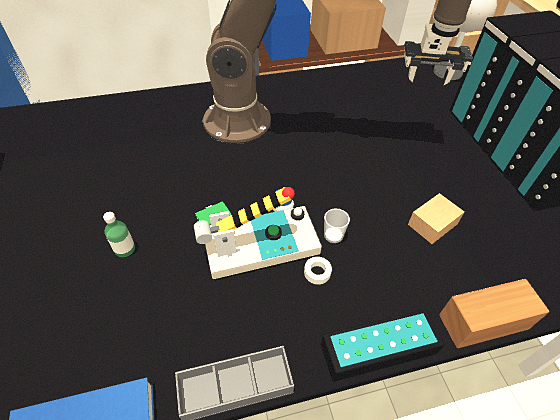

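View pics/top0.png

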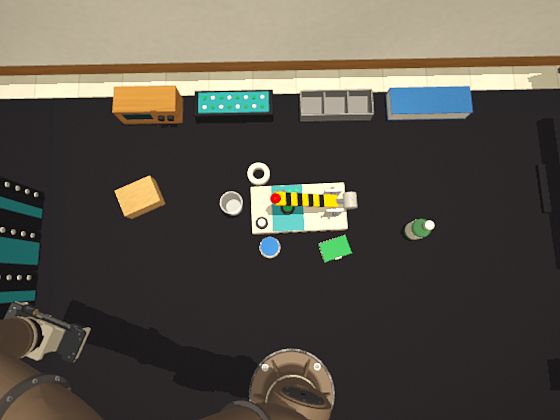

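The top view shows the console at about (298,208), with the red ball at (276,199), the green button at (288,208), the white button at (262,223) and the counterweight at (349,200). The jar is at (270,246) and the cup at (231,203). I'll enlarge both views to read pixels more closely.

```bash
python3 - <<'E'
import cv2,numpy as np
a=cv2.imread("pics/top0.png")[155:265,215:365]; b=cv2.imread("pics/scene0.png")[180:285,190:340]
r=lambda i:cv2.resize(i,None,fx=5,fy=5,interpolation=cv2.INTER_CUBIC)
cv2.imwrite("pics/topc.png",r(a)); cv2.imwrite("pics/scec.png",r(b))
E
```

```text
(no output)
```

View pics/topc.png

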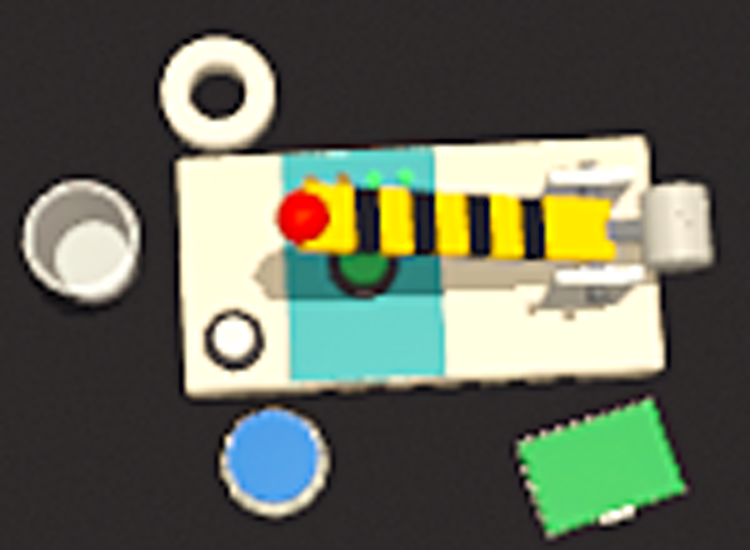

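View pics/scec.png

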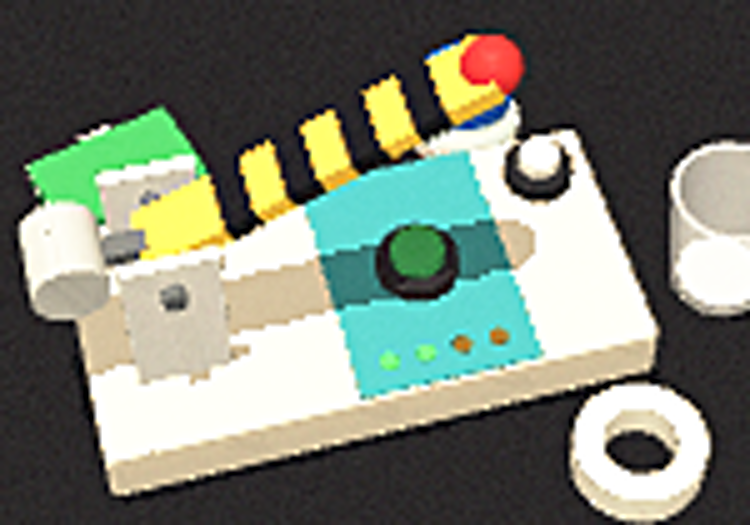

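The crops show, in crop pixels:

| Feature | Top crop | Scene crop |
|---|---|---|
| Ball | (303,217) | (491,64) |
| White button | (235,338) | (541,157) |
| Green button | – | (416,251) |
| Console top corners | (178,157), (648,137), (663,370), (187,392) | (657,333), (110,470), (575,130) |

The white tape roll is close to the console's +x edge.

```bash
cat > h.py <<'E'
import numpy as np
from cell import arm
from scipy.optimize import least_squares
P={n:arm.camera_params(n) for n in("scene","top")}
def proj(n,X):
    T=P[n]["T"]; c=(np.asarray(X)-T[:3,3])@T[:3,:3]; u=c@P[n]["mtx"].T; return u[:2]/u[2]
def tri(a,b):
    return least_squares(lambda X:np.r_[proj("top",X)-a,proj("scene",X)-b],[.5,0,.1])
def plane(n,uv,z):
    T=P[n]["T"]; d=T[:3,:3]@np.linalg.solve(P[n]["mtx"],[*uv,1]); return T[:3,3]+d*(z-T[2,3])/d[2]
tc=lambda x,y:np.array([215+(x+.5)/5-.5,155+(y+.5)/5-.5])
sc=lambda x,y:np.array([190+(x+.5)/5-.5,180+(y+.5)/5-.5])
def W(p,l):
    c,s=np.cos(p[2]),np.sin(p[2]); return np.array([p[0]+c*l[0]-s*l[1],p[1]+s*l[0]+c*l[1],l[2]])
E
python3 - <<'E'
from h import *
for n,a,b in(("ball",tc(303,217),sc(491,64)),("white",tc(235,338),sc(541,157))):
    r=tri(a,b);print(n,r.x.round(4),r.fun.round(2))
obs=lambda h,g:[("top",tc(303,217),(0,.0722,.2)),("scene",sc(491,64),(0,.0722,.2)),("top",tc(235,338),(-.045,.118,h)),("scene",sc(541,157),(-.045,.118,h)),
("scene",sc(416,251),(0,.035,g)),("top",tc(178,157),(.075,.15,.045)),("top",tc(648,137),(.075,-.15,.045)),("top",tc(663,370),(-.075,-.15,.045)),("top",tc(187,392),(-.075,.15,.045)),("scene",sc(657,333),(.075,.15,.045)),("scene",sc(110,470),(.075,-.15,.045)),("scene",sc(575,130),(-.075,.15,.045))]
r=least_squares(lambda p:np.concatenate([proj(n,W(p,l))-u for n,u,l in obs(p[3],p[4])]),[.5,0,0,.05,.05],loss="soft_l1")
print(r.x.round(4)); print(np.array([proj(n,W(r.x,l))-u for n,u,l in obs(r.x[3],r.x[4])]).round(1).tolist())
for n,l in(("tip",(0,.0722,.2)),("pivot",(0,-.1,.12)),("btn",(0,.035,.06)),("white",(-.045,.118,.06))):print(n,W(r.x,l).round(4))
print("jar",plane("top",tc(274,456),.055),"cup",plane("top",tc(82,238),.08),"tape",plane("top",tc(218,92),.025))
from scipy.spatial.transform import Rotation as R
print(R.from_rotvec(arm.observe()["ee_rot"]).as_matrix().round(3))
E
```

```text
ball [0.5632 0.0374 0.2044] [ 0.58  0.13  0.53 -0.02]
white [0.5171 0.0821 0.0644] [ 0.17  0.04  0.16 -0.01]
[ 0.5657 -0.0346  0.0323  0.0643  0.0642]
[[0.5, 0.4], [0.6, 1.2], [0.3, 0.1], [0.1, -0.0], [0.8, 0.0], [0.2, 0.5], [0.0, -0.1], [0.8, -0.2], [0.3, 0.2], [1.6, 0.4], [-0.6, -0.5], [0.3, -0.4]]
tip [0.5633 0.0376 0.2   ]
pivot [ 0.5689 -0.1346  0.12  ]
btn [5.645e-01 4.000e-04 6.000e-02]
white [0.5169 0.0819 0.06  ]
jar [0.4446263  0.05976743 0.055     ] cup [0.57886888 0.17561152 0.08      ] tape [0.68543788 0.09343959 0.025     ]
[[-0.929  0.37  -0.   ]
 [ 0.37   0.929 -0.001]
 [-0.    -0.001 -1.   ]]
```

The console pose fits well (yaw 0.032 rad). Ball and button heights agree to about 4 mm. First I approach high with the fingers shut and the jaw axis along console x.

jog_arm(moves=[{"xyz": [-0.8, -0.56, -0.4], "twist": [0, 0, 0.7], "grip": 1}, {"xyz": [-1.6, -1.12, -0.8], "twist": [0, 0, 1.4], "grip": 1}, {"xyz": [-2.4, -1.7, -1], "twist": [0, 0, 2.1], "grip": 1}, {"xyz": [-3.2, -2.25, -1], "twist": [0, 0, 2.8], "grip": 1}, {"xyz": [-4, -2.8, -1], "twist": [0, 0, 3.4], "grip": 1}], force=10)

```text
clock: 0.72
position: [0.3927, 0.334, 0.2978]
ee_rot: [-1.473, -2.775, -0.001]
force: [0.8, 0.3, 0.1]
width: 0.501
```

```bash
cat > to.py <<'E'
# python3 to.py lx ly z : units from the present pose to a console-frame TCP target
import sys; from h import *
from scipy.spatial.transform import Rotation as R
p=[.5657,-.0346,.0323]; s=arm.observe(); M=R.from_rotvec(s["ee_rot"])
c,q=np.cos(p[2]),np.sin(p[2]); G=R.from_matrix(np.array([[-q,c,0],[c,q,0],[0,0,-1]]).T.T)
G=R.from_matrix(np.column_stack([[q,-c,0],[-c,-q,0],[0,0,-1]])) if (M.inv()*R.from_matrix(np.column_stack([[-q,c,0],[c,q,0],[0,0,-1]]))).magnitude()>1.7 else R.from_matrix(np.column_stack([[-q,c,0],[c,q,0],[0,0,-1]]))
d=W(p,np.array(sys.argv[1:4],float))-s["position"]
print("xyz",(M.inv().apply(d)/.06).round(3),"twist",np.degrees((M.inv()*G).as_rotvec()/10).round(3),"pos",s["position"].round(4),"F",s["force"].round(2),"w",round(s["width"],3),"t",s["clock"])
E
python3 to.py 0 .123 .3
```

```text
xyz [-4.97   0.039 -0.037] twist [ 1.000e-03 -2.000e-03  3.223e+00] pos [0.3927 0.334  0.2978] F [0.77 0.34 0.05] w 0.501 t 0.725
```

jog_arm(moves=[{"xyz": [-1, 0, 0], "twist": [0, 0, 0.7], "grip": 1}, {"xyz": [-2, 0, 0], "twist": [0, 0, 1.4], "grip": 1}, {"xyz": [-3, 0.02, 0], "twist": [0, 0, 2.1], "grip": 1}, {"xyz": [-4, 0.03, 0], "twist": [0, 0, 2.8], "grip": 1}, {"xyz": [-4.97, 0.04, -0.04], "twist": [0, 0, 3.22], "grip": 1}])

```text
clock: 1.35
position: [0.5626, 0.0891, 0.2999]
ee_rot: [-2.184, -2.258, 0.001]
force: [0.1, 0.6, 0.5]
width: 0.008
```

jog_arm(moves=[{"xyz": [0, 0, 0], "grip": 1}, {"xyz": [0, 0, 0], "grip": 1}])

```text
invalid input at $.moves[0]: expected keys twist, xyz, grip
```

```bash
python3 to.py 0 .123 .199; python3 - <<'E'
from h import *
import cv2
cv2.imwrite("pics/s1.png",cv2.resize(arm.get_image("scene")[100:300,180:380],None,fx=3,fy=3,interpolation=cv2.INTER_CUBIC))
E
```

```text
xyz [-0.013 -0.013  1.681] twist [-0.003  0.     0.008] pos [0.5626 0.0891 0.2999] F [0.11 0.56 0.5 ] w 0.008 t 1.35
```

View pics/s1.png

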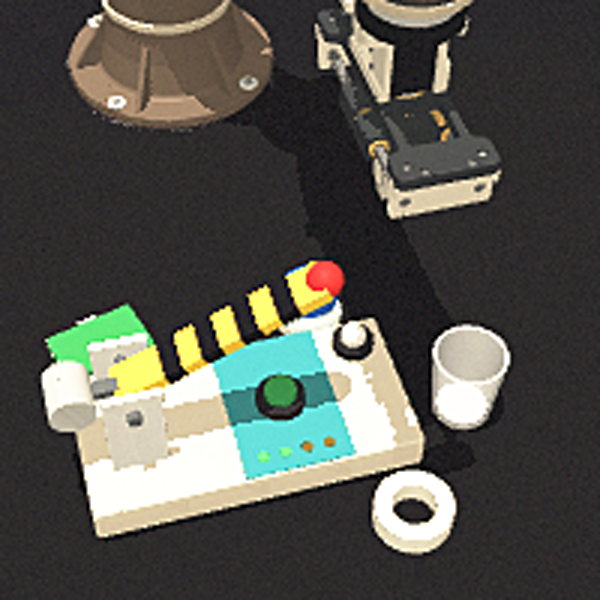

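The fingers are shut, high and beyond the red ball at (325,277), and the guard is still down. Now I descend to ball height, clear of the ball.

jog_arm(moves=[{"xyz": [0, 0, 0.8], "twist": [0, 0, 0], "grip": 1}, {"xyz": [0, 0, 1.6], "twist": [0, 0, 0], "grip": 1}, {"xyz": [0, 0, 1.68], "twist": [0, 0, 0], "grip": 1}, {"xyz": [0, 0, 1.68], "twist": [0, 0, 0], "grip": 1}])

```text
clock: 1.9
position: [0.5624, 0.091, 0.2003]
ee_rot: [2.18, 2.262, 0.001]
force: [0.8, -0.3, 0.8]
width: 0.005
```

```bash
python3 to.py 0 .0977 .199; python3 - <<'E'
import numpy as np
for t in np.arange(0,1.11,.1):
    f=np.radians(25)+t; y=.19*np.cos(f)-.1+.0255; z=.12+.19*np.sin(f)-.001
    print(round(t,2),round(y,4),round(z,4),"units from (.123,.199)",round((y-.123)/.06,2),round(-(z-.199)/.06,2))
E
```

```text
xyz [-0.465 -0.015  0.022] twist [0.003 0.    0.025] pos [0.5624 0.091  0.2003] F [ 0.83 -0.29  0.8 ] w 0.005 t 1.9
0.0 0.0977 0.1993 units from (.123,.199) -0.42 -0.0
0.1 0.0888 0.2161 units from (.123,.199) -0.57 -0.28
0.2 0.0783 0.2319 units from (.123,.199) -0.74 -0.55
0.3 0.0663 0.2466 units from (.123,.199) -0.95 -0.79
0.4 0.0528 0.26 units from (.123,.199) -1.17 -1.02
0.5 0.0381 0.272 units from (.123,.199) -1.41 -1.22
0.6 0.0223 0.2825 units from (.123,.199) -1.68 -1.39
0.7 0.0055 0.2913 units from (.123,.199) -1.96 -1.54
0.8 -0.0121 0.2985 units from (.123,.199) -2.25 -1.66
0.9 -0.0304 0.3038 units from (.123,.199) -2.56 -1.75
1.0 -0.049 0.3073 units from (.123,.199) -2.87 -1.8
1.1 -0.068 0.3089 units from (.123,.199) -3.18 -1.83
```

jog_arm(moves=[{"xyz": [-0.2, 0, 0.02], "twist": [0, 0, 0], "grip": 1}, {"xyz": [-0.38, 0, 0.02], "twist": [0, 0, 0], "grip": 1}, {"xyz": [-0.46, 0, 0], "twist": [0, 0, 0], "grip": 1}, {"xyz": [-0.54, 0, -0.14], "twist": [0, 0, 0], "grip": 1}, {"xyz": [-0.61, 0, -0.28], "twist": [0, 0, 0], "grip": 1}])

```text
clock: 2.52
position: [0.5637, 0.0557, 0.2172]
ee_rot: [-2.178, -2.262, -0.004]
force: [-0.3, 5.2, 2.9]
width: 0.007
```

```bash
python3 to.py 0 .0888 .2161; python3 - <<'E'
from h import *
import cv2
cv2.imwrite("pics/s2.png",cv2.resize(arm.get_image("scene")[100:300,180:380],None,fx=3,fy=3,interpolation=cv2.INTER_CUBIC))
E
```

```text
xyz [-0.026 -0.016  0.019] twist [ 0.007 -0.015  0.031] pos [0.5637 0.0557 0.2172] F [-0.29  5.17  2.89] w 0.007 t 2.525
```

View pics/s2.png

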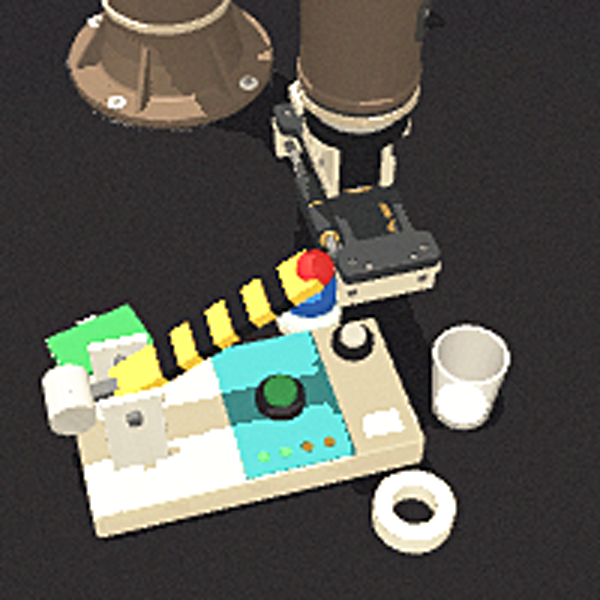

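Contact is good: the ball has risen to (314,267) at about 5 N. I continue along the arc.

jog_arm(moves=[{"xyz": [-0.09, 0, -0.13], "twist": [0, 0, 0], "grip": 1}, {"xyz": [-0.18, 0, -0.27], "twist": [0, 0, 0], "grip": 1}, {"xyz": [-0.28, 0, -0.39], "twist": [0, 0, 0], "grip": 1}, {"xyz": [-0.39, 0, -0.51], "twist": [0, 0, 0], "grip": 1}, {"xyz": [-0.5, 0, -0.62], "twist": [0, 0, 0], "grip": 1}])

```text
clock: 3.2
position: [0.5648, 0.0261, 0.2548]
ee_rot: [-2.177, -2.264, -0.005]
force: [-0.3, 0.7, 0.0]
width: 0.004
```

jog_arm(moves=[{"xyz": [-0.11, 0, -0.12], "twist": [0, 0, 0], "grip": 1}, {"xyz": [-0.23, 0, -0.22], "twist": [0, 0, 0], "grip": 1}, {"xyz": [-0.35, 0, -0.32], "twist": [0, 0, 0], "grip": 1}, {"xyz": [-0.48, 0, -0.41], "twist": [0, 0, 0], "grip": 1}, {"xyz": [-0.62, 0, -0.49], "twist": [0, 0, 0], "grip": 1}])

```text
clock: 3.82
position: [0.5657, -0.0136, 0.283]
ee_rot: [-2.181, -2.261, 0.0]
force: [-1.0, 0.4, -0.1]
width: 0.004
```

```bash
python3 to.py 0 .0223 .2825; python3 - <<'E'
from h import *
import cv2
cv2.imwrite("pics/s3.png",cv2.resize(arm.get_image("scene")[100:300,180:380],None,fx=3,fy=3,interpolation=cv2.INTER_CUBIC))
E
```

```text
xyz [ 0.023 -0.012  0.008] twist [-0.001  0.001  0.023] pos [ 0.5657 -0.0136  0.283 ] F [-0.96  0.36 -0.14] w 0.004 t 3.825
```

View pics/s3.png

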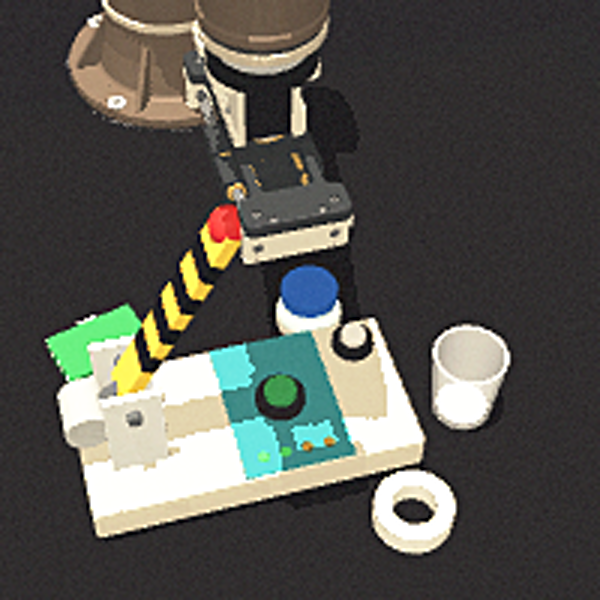

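The arm is at roughly 0.6 rad and still touching the fingers, with the ball at (226,222). I push on past 0.85, then back off.

jog_arm(moves=[{"xyz": [-0.22, 0, -0.12], "twist": [0, 0, 0], "grip": 1}, {"xyz": [-0.45, 0, -0.23], "twist": [0, 0, 0], "grip": 1}, {"xyz": [-0.69, 0, -0.31], "twist": [0, 0, 0], "grip": 1}, {"xyz": [-0.94, 0, -0.37], "twist": [0, 0, 0], "grip": 1}, {"xyz": [-1.19, 0, -0.41], "twist": [0, 0, 0], "grip": 1}])

```text
clock: 4.5
position: [0.5684, -0.0855, 0.3075]
ee_rot: [2.181, 2.261, -0.0]
force: [-0.2, -0.1, -0.6]
width: 0.006
```

jog_arm(moves=[{"xyz": [0, 0, 0], "twist": [0, 0, 0], "grip": 1}, {"xyz": [0.5, 0, 0], "twist": [0, 0, 0], "grip": 1}, {"xyz": [1, 0, 0], "twist": [0, 0, 0], "grip": 1}, {"xyz": [1.4, 0, 0], "twist": [0, 0, 0], "grip": 1}, {"xyz": [1.4, 0, 0], "twist": [0, 0, 0], "grip": 1}])

```text
clock: 5.12
position: [0.5652, 0.0027, 0.3069]
ee_rot: [-2.174, -2.266, -0.0]
force: [0.3, -0.6, -0.7]
width: 0.008
```

jog_arm(moves=[{"xyz": [0, 0, 0], "twist": [0, 0, 0], "grip": 1}, {"xyz": [0, 0, 0], "twist": [0, 0, 0], "grip": 1}, {"xyz": [0, 0, 0], "twist": [0, 0, 0], "grip": 1}, {"xyz": [0, 0, 0], "twist": [0, 0, 0], "grip": 1}, {"xyz": [0, 0, 0], "twist": [0, 0, 0], "grip": 1}])

```text
clock: 5.75
position: [0.5653, -0.0004, 0.3073]
ee_rot: [-2.181, -2.261, -0.0]
force: [0.6, -0.0, 0.6]
width: 0.003
```

jog_arm(moves=[{"xyz": [0, 0, 0], "twist": [0, 0, 0], "grip": 1}, {"xyz": [0, 0, 0], "twist": [0, 0, 0], "grip": 1}, {"xyz": [0, 0, 0], "twist": [0, 0, 0], "grip": 1}, {"xyz": [0, 0, 0], "twist": [0, 0, 0], "grip": 1}, {"xyz": [0, 0, 0], "twist": [0, 0, 0], "grip": 1}])

```text
clock: 6.38
position: [0.5653, -0.0003, 0.3073]
ee_rot: [-2.181, -2.262, -0.0]
force: [-0.1, 0.2, 0.4]
width: 0.005
```

jog_arm(moves=[{"xyz": [0, 0, 0], "twist": [0, 0, 0], "grip": 1}, {"xyz": [0, 0, 0], "twist": [0, 0, 0], "grip": 1}, {"xyz": [0, 0, 0], "twist": [0, 0, 0], "grip": 1}, {"xyz": [0, 0, 0], "twist": [0, 0, 0], "grip": 1}, {"xyz": [0, 0, 0], "twist": [0, 0, 0], "grip": 1}])

```text
clock: 7.0
position: [0.5653, -0.0003, 0.3073]
ee_rot: [-2.181, -2.262, -0.0]
force: [0.4, 0.3, -0.8]
width: 0.002
```

```bash
python3 to.py 0 .035 .09; python3 - <<'E'
from h import *
import cv2
cv2.imwrite("pics/s4.png",cv2.resize(arm.get_image("scene")[100:300,180:380],None,fx=3,fy=3,interpolation=cv2.INTER_CUBIC))
print(proj("scene",W([.5657,-.0346,.0323],(0,-.133,.307))))
E
```

```text
xyz [ 0.011 -0.012  3.622] twist [ 0.    -0.     0.024] pos [ 5.653e-01 -3.000e-04  3.073e-01] F [ 0.35  0.32 -0.79] w 0.002 t 7.0
[198.95271019 179.46632803]
```

View pics/s4.png

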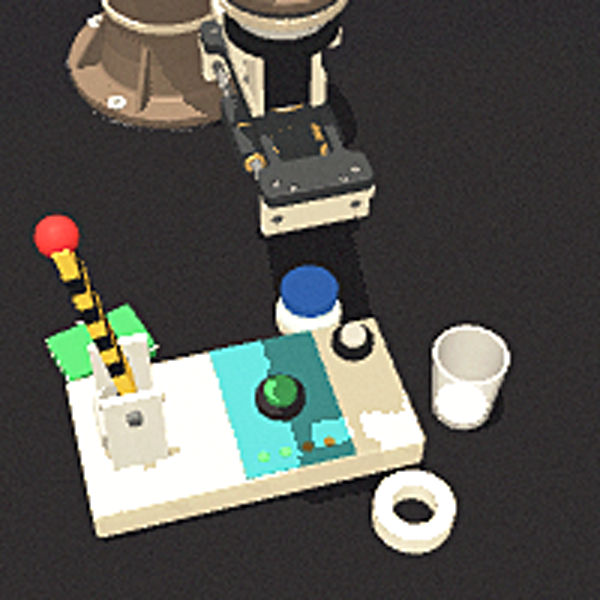

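The guard is at its raised stop: the ball is at (57,237) and the predicted raised position is (57,238). The TCP is above the green button, so I descend to 15 mm over it.

jog_arm(moves=[{"xyz": [0.01, -0.01, 0.8], "twist": [0, 0, 0], "grip": 1}, {"xyz": [0.01, -0.01, 1.6], "twist": [0, 0, 0], "grip": 1}, {"xyz": [0.01, -0.01, 2.4], "twist": [0, 0, 0], "grip": 1}, {"xyz": [0.01, -0.01, 3.2], "twist": [0, 0, 0], "grip": 1}, {"xyz": [0.01, -0.01, 3.6], "twist": [0, 0, 0], "grip": 1}])

```text
clock: 7.68
position: [0.5634, 0.0003, 0.0888]
ee_rot: [-2.179, -2.26, 0.004]
force: [0.3, -0.9, -0.1]
width: 0.006
```

jog_arm(moves=[{"xyz": [0, 0, 0], "twist": [0, 0, 0], "grip": 1}, {"xyz": [0, 0, 0], "twist": [0, 0, 0], "grip": 1}, {"xyz": [0, 0, 0], "twist": [0, 0, 0], "grip": 1}])

```text
clock: 8.05
position: [0.5657, 0.0003, 0.0927]
ee_rot: [2.179, 2.261, 0.003]
force: [0.7, -0.6, 0.2]
width: 0.004
```

```bash
python3 to.py 0 .035 .075
```

```text
xyz [ 0.002 -0.019  0.296] twist [ 0.014 -0.002  0.024] pos [5.657e-01 3.000e-04 9.270e-02] F [ 0.7  -0.61  0.19] w 0.004 t 8.05
```

jog_arm(moves=[{"xyz": [0, -0.02, 0.1], "twist": [0, 0, 0], "grip": 1}, {"xyz": [0, -0.02, 0.2], "twist": [0, 0, 0], "grip": 1}, {"xyz": [0, -0.02, 0.25], "twist": [0, 0, 0], "grip": 1}, {"xyz": [0, -0.02, 0.28], "twist": [0, 0, 0], "grip": 1}, {"xyz": [0, -0.02, 0.3], "twist": [0, 0, 0], "grip": 1}])

```text
clock: 8.68
position: [0.5634, 0.0003, 0.0733]
ee_rot: [-2.18, -2.261, 0.0]
force: [-1.1, 0.6, 3.4]
width: 0.008
```

jog_arm(moves=[{"xyz": [0, 0, 0.02], "twist": [0, 0, 0], "grip": 1}, {"xyz": [0, 0, 0.04], "twist": [0, 0, 0], "grip": 1}, {"xyz": [0, 0, 0.04], "twist": [0, 0, 0], "grip": 1}])

```text
clock: 9.05
position: [0.5635, 0.0003, 0.0721]
ee_rot: [-2.18, -2.261, -0.001]
force: [-6.1, 1.7, 18.2]
width: 0.007
```

jog_arm(moves=[{"xyz": [0, 0, 0.02], "twist": [0, 0, 0], "grip": 1}, {"xyz": [0, 0, 0.04], "twist": [0, 0, 0], "grip": 1}, {"xyz": [0, 0, 0.04], "twist": [0, 0, 0], "grip": 1}])

```text
clock: 9.43
position: [0.5636, 0.0003, 0.0715]
ee_rot: [-2.181, -2.261, -0.003]
force: [-12.7, 2.1, 41.5]
width: 0.007
```

It's hard against something at 41 N. I'll ease off and look.

jog_arm(moves=[{"xyz": [0, 0, -0.05], "twist": [0, 0, 0], "grip": 1}, {"xyz": [0, 0, -0.05], "twist": [0, 0, 0], "grip": 1}])

```text
clock: 9.68
position: [0.5636, 0.0003, 0.0722]
ee_rot: [2.181, 2.261, 0.001]
force: [-4.1, 1.7, 11.3]
width: 0.007
```

```bash
python3 to.py 0 .035 .075; python3 - <<'E'
from h import *
import cv2
a=arm.get_image("scene")[195:265,220:320]
cv2.imwrite("pics/s5.png",cv2.resize(a,None,fx=7.5,fy=7.5,interpolation=cv2.INTER_CUBIC))
for z in(.0642,.068): print(z,tri(tc(363,268),sc(416,251)).x, plane("scene",sc(416,251),z))
E
```

```text
xyz [ 0.001  0.017 -0.047] twist [ 0.004 -0.002  0.024] pos [5.636e-01 3.000e-04 7.220e-02] F [-4.12  1.73 11.28] w 0.007 t 9.675
0.0642 [0.56038827 0.00057855 0.05880365] [ 0.56397341 -0.00170842  0.0642    ]
0.068 [0.56038827 0.00057855 0.05880365] [ 0.56670781 -0.00237501  0.068     ]
```

View pics/s5.png

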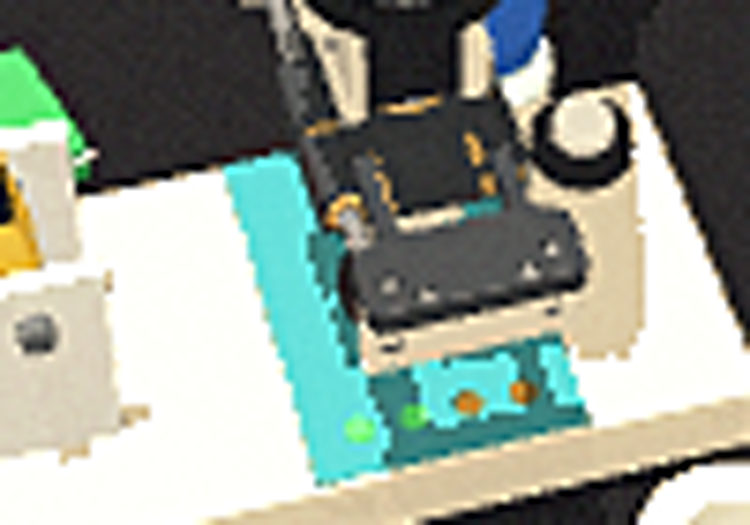

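The view doesn't show the button because the fingers hide it. The force curve on release will tell whether full travel was reached or the finger bore on the collar.

jog_arm(moves=[{"xyz": [0, 0, -0.02], "twist": [0, 0, 0], "grip": 1}, {"xyz": [0, 0, -0.02], "twist": [0, 0, 0], "grip": 1}])

```text
clock: 9.98
position: [0.5635, 0.0003, 0.0728]
ee_rot: [-2.18, -2.262, -0.0]
force: [-1.4, 0.9, 3.8]
width: 0.003
```

jog_arm(moves=[{"xyz": [0, 0, -0.02], "twist": [0, 0, 0], "grip": 1}, {"xyz": [0, 0, -0.02], "twist": [0, 0, 0], "grip": 1}])

```text
clock: 10.22
position: [0.5635, 0.0003, 0.0739]
ee_rot: [-2.18, -2.262, -0.0]
force: [-1.6, 0.7, 2.8]
width: -0.001
```

jog_arm(moves=[{"xyz": [0, 0, -0.02], "twist": [0, 0, 0], "grip": 1}, {"xyz": [0, 0, -0.02], "twist": [0, 0, 0], "grip": 1}])

```text
clock: 10.48
position: [0.5635, 0.0003, 0.0751]
ee_rot: [-2.18, -2.262, -0.0]
force: [-0.0, 0.9, 1.5]
width: 0.006
```

jog_arm(moves=[{"xyz": [0, 0, -0.02], "twist": [0, 0, 0], "grip": 1}, {"xyz": [0, 0, -0.02], "twist": [0, 0, 0], "grip": 1}])

```text
clock: 10.72
position: [0.5636, 0.0002, 0.0764]
ee_rot: [2.18, 2.262, 0.0]
force: [-0.5, 1.2, 2.6]
width: 0.008
```

jog_arm(moves=[{"xyz": [0, 0, -0.02], "twist": [0, 0, 0], "grip": 1}, {"xyz": [0, 0, -0.02], "twist": [0, 0, 0], "grip": 1}])

```text
clock: 10.98
position: [0.5636, 0.0002, 0.0776]
ee_rot: [2.18, 2.261, 0.0]
force: [0.2, 1.0, 0.5]
width: 0.006
```

jog_arm(moves=[{"xyz": [0, 0, -0.02], "twist": [0, 0, 0], "grip": 1}, {"xyz": [0, 0, -0.02], "twist": [0, 0, 0], "grip": 1}])

```text
clock: 11.22
position: [0.5635, -0.0, 0.0787]
ee_rot: [2.181, 2.261, -0.0]
force: [-0.7, -0.3, 0.3]
width: 0.007
```

jog_arm(moves=[{"xyz": [0, 0, -0.02], "twist": [0, 0, 0], "grip": 1}, {"xyz": [0, 0, -0.02], "twist": [0, 0, 0], "grip": 1}])

```text
clock: 11.48
position: [0.5635, 0.0001, 0.08]
ee_rot: [2.181, 2.261, -0.0]
force: [0.1, 0.3, -0.3]
width: 0.005
```

jog_arm(moves=[{"xyz": [0, 0, -0.02], "twist": [0, 0, 0], "grip": 1}, {"xyz": [0, 0, -0.02], "twist": [0, 0, 0], "grip": 1}])

```text
clock: 11.72
position: [0.5635, 0.0002, 0.0812]
ee_rot: [2.18, 2.262, 0.0]
force: [1.0, 0.0, -0.4]
width: 0.006
```

The spring force rises from 0 at TCP z of about 0.078 to 3.8 N at 0.0728, with a hard stop just below. That matches 5.5–6 mm of travel at 4 N. I retreat and check that the collar couldn't have stopped the press short.

jog_arm(moves=[{"xyz": [0, 0, -0.8], "twist": [0, 0, 0], "grip": 1}, {"xyz": [0, 0, -1.6], "twist": [0, 0, 0], "grip": 1}, {"xyz": [0.8, 0, -2.2], "twist": [0, 0, 0], "grip": 1}, {"xyz": [1.7, 0, -2.2], "twist": [0, 0, 0], "grip": 1}, {"xyz": [2.6, 0, -2.2], "twist": [0, 0, 0], "grip": 1}])

```text
clock: 12.35
position: [0.5579, 0.1577, 0.214]
ee_rot: [2.181, 2.261, 0.003]
force: [0.3, -0.5, -0.7]
width: 0.01
```

```bash
python3 - <<'E'
from h import *
import cv2
s=np.mean([arm.get_image("scene").astype(float) for _ in range(4)],0).astype(np.uint8); t=np.mean([arm.get_image("top").astype(float) for _ in range(4)],0).astype(np.uint8)
r=lambda i,f:cv2.resize(i,None,fx=f,fy=f,interpolation=cv2.INTER_CUBIC)
b=np.hstack([r(s[216:256,254:294],10),r(t[190:230,268:308],10)])
c=np.hstack([r(s[160:220,185:345],2.5),r(t[160:220,215:375],2.5)])
cv2.imwrite("pics/s6.png",np.vstack([b,c]))
p=[.5657,-.0346,.0323]
for z in(.045,.055,.0615,.0675):print(z,((proj("scene",W(p,(0,.035,z)))-[254,216]+.5)*10-.5).round(1),((proj("top",W(p,(0,.035,z)))-[268,190]+.5)*10-.5).round(1))
E
```

```text
0.045 [200.3 184.7] [201.4 182.5]
0.055 [200.5 163. ] [202.2 176.7]
0.0615 [200.5 148.7] [202.8 173. ]
0.0675 [200.6 135.4] [203.3 169.4]
```

View pics/s6.png

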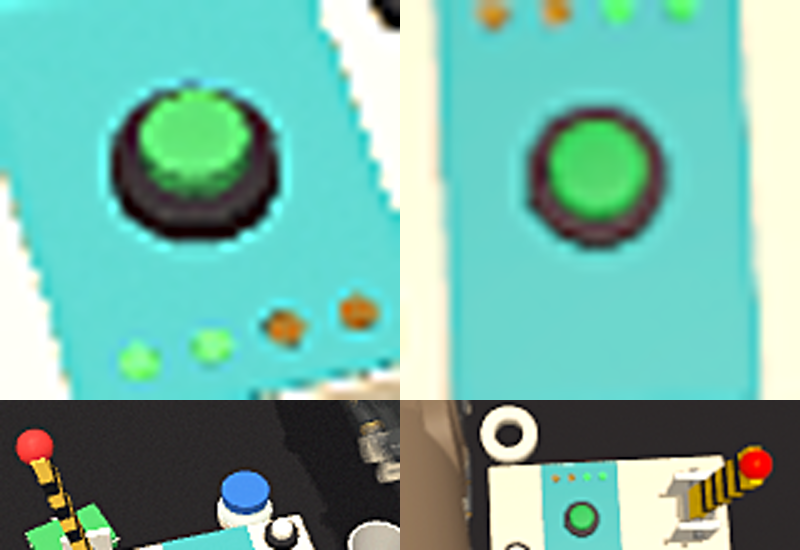

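The composite shows the green button back up. Its top disc is at (195,135), matching a 67.5 mm height, and it stands about 8 mm proud of the collar. So the stop at 61.5 mm was full travel, not the collar. The guard is still up. I let the arm settle, then hand in.

jog_arm(moves=[{"xyz": [0, 0, 0], "twist": [0, 0, 0], "grip": 1}, {"xyz": [0, 0, 0], "twist": [0, 0, 0], "grip": 1}, {"xyz": [0, 0, 0], "twist": [0, 0, 0], "grip": 1}])

```text
clock: 13.12
position: [0.5578, 0.1559, 0.2131]
ee_rot: [-2.181, -2.261, -0.0]
force: [0.5, -0.8, -1.3]
width: 0.006
```

```bash
python3 -c "
from cell import arm
print(arm.observe()['force'],arm.observe()['position']); print(arm.sign_off())"
```

```text
[ 0.47874141 -0.83938864 -1.30522207] [0.55782368 0.15589492 0.21313883]
the job is handed in; nothing more can be done
None
```

The guard arm is up at its raised stop and the green start button was pressed all the way down and released. I handed the job in at about 13 s.

- **Guard:** I pushed the red ball along its arc with the shut fingertips, past the balance point, and backed off. It then stood by itself with the ball within about 1 pixel of the predicted raised position, and it was still up in the last picture.
- **Green button:** It was pressed only after the guard was up. On release, the force fell from about 4 N to zero over about 5.5–6 mm, with a hard stop at the bottom. The last picture shows the button up again, standing about 8 mm proud of its collar, so the collar did not stop the press short.
- **Bystanders:** I never moved the fingers to the white button or to any loose object, and the tape, jar and cup look undisturbed. The robot was touching nothing at hand-in.

**Checks that disagreed:**
- **Overshoot:** I overran the button's stop, and the fingertips briefly pressed it with about 41 N before I eased off. That is above the 40 N limit for the arm and gripper body, though only the fingertips were touching.
- **Button height:** My first estimate was 64 mm. Contact and the last picture both put it at 67.5 mm.

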